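# Close up the sample bottle row on the bench shelf

## Task

Stand the two sample bottles from the bench on the shelf beside the one already there, upright under the overhead bars and back against the rear rails, narrow sides to the front, so that the row steps down in height from the end cheek to the sliding bookend. Then slide the bookend up, with a firm but gentle push, until the three bottles stand tight together and against the cheek, keep it pressed there for about half a second, and let go. Leave everything else on the bench alone.

Things in the scene. Friction and masses are not known exactly. Their poses are not given: they have to be found in the camera images.
- shelf: Low fixed shelf: grey board 130 (x) by 380 (y) by 12 mm, origin at the centre of its underside, on the bench; bottles stand 12 mm above it. Its x points away from the robot (open front at -x), y along the row. An upright white end cheek (100 by 10 by 110 mm), clamped to the board near the +y end: inner face anywhere from y = 135 to 175 mm, not reported. Rear rails at +x, bars overhead.
- rear_rail (a point): Middle of the upper rear rail's front edge, at shelf x = +50, y = 0, 67 mm above the bench; the lower rail, 10 mm thick too, is 32 mm below. Posts 12 mm thick at the rear corners (x = 55, y = +-182 mm). A bottle set right back has its centre at shelf x = +10 mm.
- overhead_bar (a point): Middle of the underside of the front overhead bar (shelf x = -14, y = 0), 275 mm above the bench. Three level steel bars 12 mm thick run along y over the row, at shelf x = -14, +20, +55 mm, joined by bars along x at y = +-182 mm. A gripper held straight down cannot set a bottle right back: lean the tool 35 to 45 degrees, fingers pointing forward and down.
- bookend (a joint): How far the upright aluminium bookend is slid towards the cheek (+y), in m: its inner face is at shelf y = -165 mm + this. Plate 10 mm thick, shelf x = -90 to +45 mm, top 101 mm above the bench; travel 250 mm. Sliding takes about 2 N, plus 1 to 2 N per bottle driven; it stays where left. Once the row meets the cheek keep a steady 12 to 18 N on it; over 45 N on the bottle is too hard.
- bookend_face (a point): On the bookend's inner face, at shelf x = +10 mm, at the board's top (12 mm above the bench): 33 mm from the short bottle's origin when they touch.
- bookend_push (a point): Where to push the bookend: on its outer (-y) face, on the part that stands out in front of the bottles, at shelf x = -70 mm, 60 mm above the shelf board (72 mm above the bench). Axes as the shelf's.
- tall: Rectangular white plastic sample bottle with a round white screw cap: body 80 (its x) by 66 (its y) by 122 mm high, neck 29 mm across and 9 mm high, cap 36 mm across and 27 mm high, 158 mm overall, about 150 g. The tallest; it already stands on the shelf, near the cheek but not against it, almost touching the rear rails. Origin: centre of its underside; z up.
- medium: Rectangular white plastic sample bottle with a round white screw cap: body 80 (its x) by 66 (its y) by 96 mm high, neck 29 mm across and 9 mm high, cap 36 mm across and 27 mm high, 132 mm overall, about 150 g. The middle one; it starts on the bench. Origin: centre of its underside; z up.
- short: Rectangular white plastic sample bottle with a round white screw cap: body 80 (its x) by 66 (its y) by 70 mm high, neck 29 mm across and 9 mm high, cap 36 mm across and 27 mm high, 106 mm overall, about 150 g. The shortest; it starts on the bench. Origin: centre of its underside; z up.
- medium_cap (a point): On the medium bottle's axis, 122 mm above its underside, in the upper half of its cap: where to grip.
- short_cap (a point): On the short bottle's axis, 96 mm above its underside, in the upper half of its cap: where to grip.
- beaker: Bystander: glass beaker 72 mm across, 95 mm high, on the bench. Origin: centre of its underside.
- cup_a: Bystander: clear sample cup with a red lid, 48 mm across, 70 mm high, on the bench. Origin: centre of its underside.
- cup_b: Bystander: a second such red-lidded cup.
There are look-alikes about, which are no part of the job. Leave any brown look-alike of the medium alone. What is shaped like the tall but green is not meant.

How it is judged:
By the outcome, as a careful person would: the job done as asked, in the order asked, and still so for the second after the job is handed in, with the robot touching nothing.
It also fails if it takes over 69 s, if anything falls off the work surface, if the arm or the gripper's body presses on something with over 40 N, if the wrist force passes 120 N, or if a joint passes its speed limit or range.

## Robot

A 6-joint arm with a two-finger parallel gripper is mounted at the origin on the work surface. World frame = base frame: x ahead of the robot, y to its left, z up, the work surface at z = 0. Lengths are in m, angles in rad, forces in N, time in s.
With the tool pointing down it reaches from about 0.375 to 0.75 m from the base axis. Payload 9 kg.
Tool frame: the origin (TCP) lies at the very end of the fingers, on their centre line; the grasp point (between the pads) lies 19 mm behind it; z points along the fingers, y is the direction in which the jaws open and shut (so a half turn about z gives the same grasp; the last joint's range is limited). The gripper opens to 85 mm and grips with 20 to 120 N. Pads are 22 mm wide; open, the fingers measure 114 mm over their backs; the gripper's body (76 mm by 85 mm) begins 54 mm behind the grasp point. The pads swing forward as they close: fully open they stand 13 mm farther back than shut.
Start: joints at [-1.366, 0.104, 0.097, 1.564, 0, 1.353], TCP at [0.246, -0.547, 0.231] pointing down, gripper open.
Joint ranges: [-2.99, 2.99], [-0.84, 1.86], [-1.1, 1.16], [-1.84, 2.11], [-1.51, 1.56], [-3.14, 3.14]. Speed limits (rad/s): [2.22, 2.22, 2.57, 3.14, 3.14, 3.14].

## Interface

Orientations are given as a 3x3 rotation matrix whose columns are the frame's x, y, z axes.
In Python, from cell import sensors, cams, ticket gives the robot as it stands. The module is installed in compiled form; this text tells all that it offers.
- The arm moves only by the tool play_rows, never from a script. Its argument "plan" is a list that holds one entry, the list of rows, each a list of 7 numbers: the turn, a rotation vector about the world's x, y, z in units of 6 degrees (1.0 is 6 degrees), then the shift along the world's x, y, z in units of 25 mm (1.0 is 25 mm), then the gripper's target within -1 to 1 (shut at 1, half-way at 0, fully open at -1). In form: [[[rx, ry, rz, x, y, z, gripper], ...]]. A call has 1 to 5 rows; each row shifts and turns the pose as measured when the row begins; what a row does not reach is not made up. A row lasts 1/10 s, in which the tool goes at most 50 mm and 8.59 degrees, less where a joint would pass 70% of its speed; a pose out of reach is approached as far as the arm can. A call is refused whole if a number of a shift passes 1 or a number of a turn 1, either way. A call with a gripper value outside its range is refused whole. The fingers move at their own pace and stop on an object; "newtons" is the grip in N (left out, the last holds). Time passes only in rows, so rows that do not move let the fingers close. It gives the time, the measured TCP pose, the force and the opening at its end, in the units of the state.
- sensors.observe(): the state, without advancing time (a new reading comes with each control period).
- cams.camera(name): name is "scene" or "top" or "wrist"; returns the picture (400x640x3 uint8, blue, green, red); there is no depth.
- cams.camera_model(name): a dict with "camera_matrix" (3x3 intrinsics, pixels), "extrinsics" (4x4, takes a point from world to camera coordinates); the wrist camera has in their place "tool_from_camera" (4x4, takes a point from camera to tool coordinates, whose origin is the TCP and whose axes are the flange's). Camera axes: x right, y up, looking along -z (the intrinsics and any distortion apply to the point x, -y, -z); pixel columns grow to the right and rows downward; lengths in m; the calibration is good to about 2 mm. The wrist camera is an equidistant fisheye: a pixel r from the principal point sees the ray r / f radians off the axis. A picture is of the moment at which its call begins: read the wrist's pose just before it. camera_model takes no time and is no camera call.
- ticket.job_done(): hands the job in, once; it reports no verdict.
The state is a dict: "t": time; "q": joint angles; "qd": joint speeds; "joint_efforts": joint torques, N m; "eef_pos": TCP position; "tool_rot": TCP orientation; "contact_force": force on the tool from outside, world axes, zero at the start; "moment": the same for the moment, N m; "finger_gap": finger opening in m.
Only numpy, scipy, OpenCV 4.12 (cv2) and the standard library are available. Lean on these libraries where they do the work, as an engineer would, in place of code of your own. Each camera call takes 0.05 s, during which the arm holds its last target. There are 200 camera calls.

## Working session

There is one attempt and no reset: what is moved stays moved. The work goes in short steps, Python scripts to look and compute and a tool call to move; the robot and the scene stay as the last step left them, time stands still between calls to the robot, and variables do not carry over. Pictures are saved under pics/ and viewed, about 8 in all and at most 12, crops included, and the job is handed in when it is done.

Besides the shell and the picture viewer there is one more tool, called after "Request:" as name(argument=value, ...), one argument or row to a line, values as JSON. play_rows: Moves the arm, as the interface text tells. Its arguments: {"type":"object","properties":{"plan":{"type":"array","items":{"type":"array","items":{"type":"array","items":{"type":"number"}}}},"newtons":{"type":"number"}},"required":["plan"]}

```bash
mkdir -p pics; python3 - <<'E'
from cell import sensors,cams
import cv2,numpy as np
np.set_printoptions(precision=4,suppress=True)
s=sensors.observe()
print(s['t'],s['eef_pos'],s['tool_rot'],s['finger_gap'])
for n in ("scene","top","wrist"):
    cv2.imwrite(f"pics/{n}0.png",cams.camera(n)); print(n,cams.camera_model(n))
E
```

```text
0.0 [ 0.2461 -0.5468  0.2305] [[ 0.912   0.4103 -0.0003]
 [ 0.4103 -0.9119  0.0013]
 [ 0.0003 -0.0013 -1.    ]] 0.08520749012001445
scene {'camera_matrix': array([[445.7338,   0.    , 315.853 ],
       [  0.    , 445.7338, 192.6827],
       [  0.    ,   0.    ,   1.    ]]), 'extrinsics': array([[-0.1501,  0.9885, -0.0178,  0.0737],
       [-0.7843, -0.108 ,  0.6109,  0.3602],
       [ 0.602 ,  0.1057,  0.7915, -1.92  ],
       [ 0.    ,  0.    ,  0.    ,  1.    ]])}
top {'camera_matrix': array([[387.601 ,   0.    , 314.3165],
       [  0.    , 387.601 , 207.053 ],
       [  0.    ,   0.    ,   1.    ]]), 'extrinsics': array([[-0.0141, -0.9998,  0.0117,  0.0219],
       [ 0.9886, -0.0122,  0.1497, -0.5997],
       [-0.1496,  0.0137,  0.9887, -1.074 ],
       [ 0.    ,  0.    ,  0.    ,  1.    ]])}
wrist {'camera_matrix': array([[309.7069,   0.    , 318.7503],
       [  0.    , 309.7069, 203.3772],
       [  0.    ,   0.    ,   1.    ]]), 'tool_from_camera': array([[ 0.0005,  0.9588,  0.284 ,  0.0728],
       [ 1.    , -0.0002, -0.0011, -0.0001],
       [-0.001 ,  0.284 , -0.9588, -0.1433],
       [ 0.    ,  0.    ,  0.    ,  1.    ]])}
```

View pics/scene0.png

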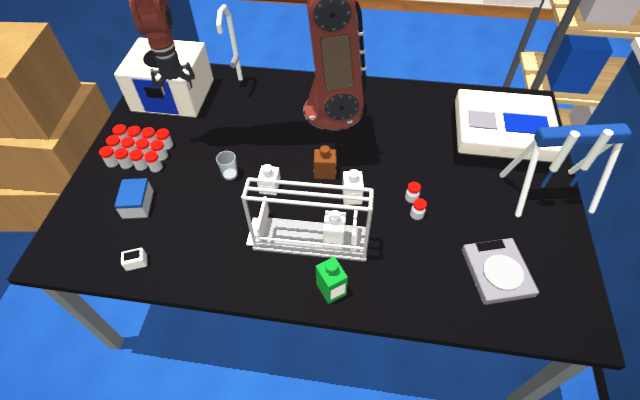

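View pics/top0.png

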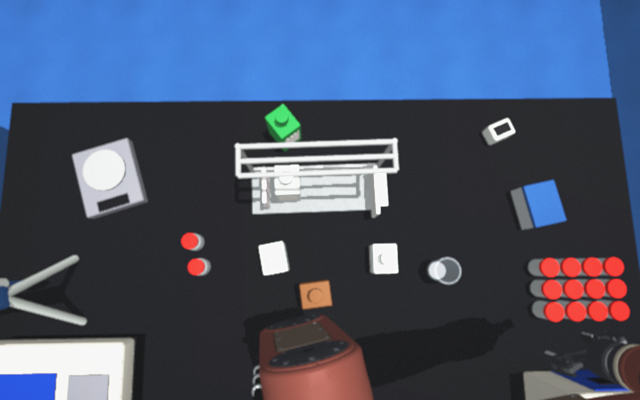

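Scene: candidates for bottles are white at (268,180) and (353,185), brown at (325,163, look-alike, excluded), green at (331,280, excluded), tall on shelf at (335,225). Top: whites at (384,258) and (273,258), tall (287,180), cheek (265,188), bookend (377,190), beaker (445,270), cups (192,241),(199,267). One close crop of both views next.

```bash
python3 - <<'E'
import cv2,numpy as np
a=cv2.imread('pics/top0.png')[130:290,230:410]; b=cv2.imread('pics/scene0.png')[155:265,235:385]
a=cv2.resize(a,None,fx=4.4,fy=4.4,interpolation=cv2.INTER_CUBIC)[:600];
b=cv2.resize(b,None,fx=5.2,fy=5.2,interpolation=cv2.INTER_CUBIC)
a=cv2.resize(cv2.imread('pics/top0.png')[130:280,230:410],(720,600),interpolation=cv2.INTER_CUBIC)
cv2.imwrite('pics/a.png',a);cv2.imwrite('pics/b.png',b);print(b.shape)
E
```

```text
(572, 780, 3)
```

View pics/a.png

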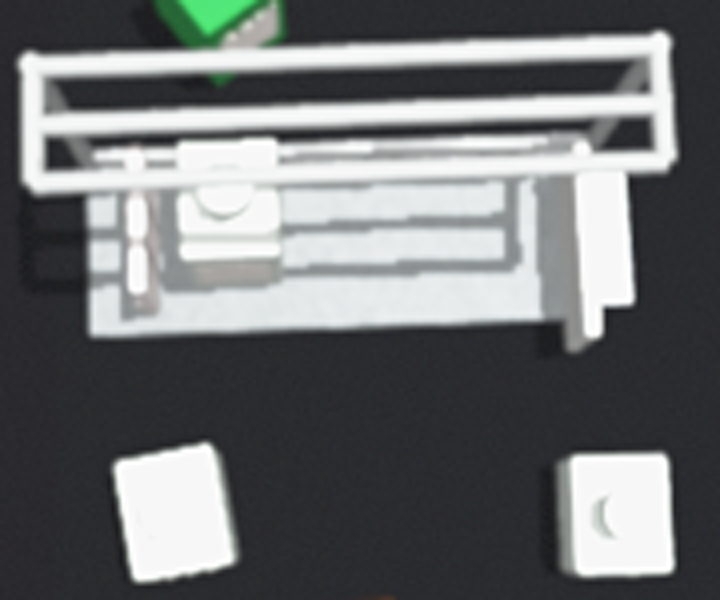

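View pics/b.png

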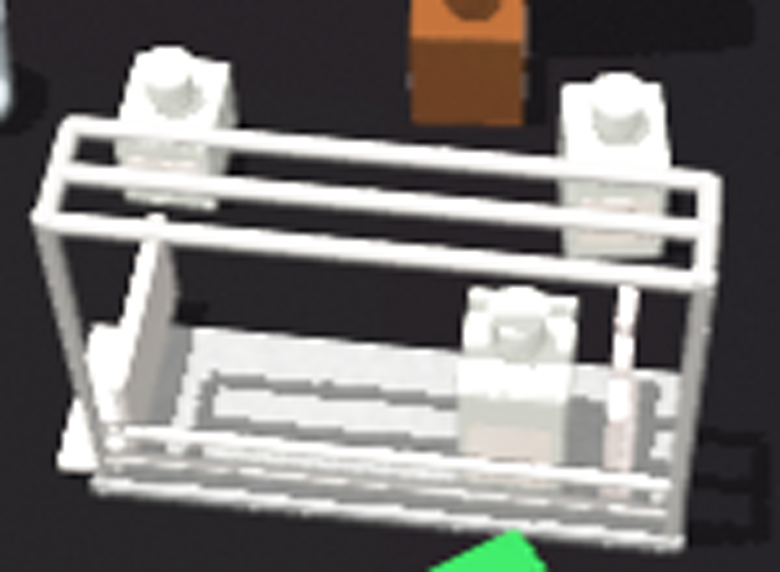

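Cap heights will tell: the scene-right bottle (617,87 in crop) looks taller than the left (170,58). Measure.

```bash
cat > h.py <<'E'
import cv2,numpy as np
from cell import cams,sensors
np.set_printoptions(precision=4,suppress=True)
def ray(n,px):
    m=cams.camera_model(n);K=m['camera_matrix'];E=m['extrinsics'];R=E[:3,:3];t=E[:3,3]
    d=np.array([(px[0]-K[0,2])/K[0,0],-(px[1]-K[1,2])/K[1,1],-1]);return -R.T@t,R.T@d
def onz(n,px,z):
    c,d=ray(n,px);return c+d*(z-c[2])/d[2]
def tri(pa,pb):
    (a,u),(b,v)=ray('top',pa),ray('scene',pb)
    s=np.linalg.lstsq(np.c_[u,-v],b-a,rcond=None)[0];p,q=a+u*s[0],b+v*s[1]
    return (p+q)/2,np.linalg.norm(p-q)
def proj(n,P):
    m=cams.camera_model(n);K=m['camera_matrix'];E=m['extrinsics'];p=E[:3,:3]@P+E[:3,3]
    return np.array([K[0,2]-K[0,0]*p[0]/p[2],K[1,2]+K[1,1]*p[1]/p[2]])
E
python3 - <<'E'
from h import *
top=cv2.imread('pics/top0.png');g=cv2.cvtColor(top,cv2.COLOR_BGR2GRAY)
print('cam',ray('top',(0,0))[0])
c=lambda p:(p[0]/4+230-.4,p[1]/4+130-.4)
W=[onz('top',c(p),.287)[:2] for p in [(35,183),(665,160),(30,62),(660,43)]]
L=np.array([[-14,182],[-14,-182],[55,182],[55,-182]])/1e3
W=np.array(W);print(W, np.linalg.norm(W[0]-W[1]),np.linalg.norm(W[0]-W[2]))
A=L-L.mean(0);B=W-W.mean(0);th=np.arctan2((A[:,0]*B[:,1]-A[:,1]*B[:,0]).sum(),(A*B).sum())
R=np.array([[np.cos(th),-np.sin(th)],[np.sin(th),np.cos(th)]]);o=W.mean(0)-R@L.mean(0)
print('shelf',o,np.degrees(th),'resid',W-(L@R.T+o))
P=onz('top',c((90,337)),.012)[:2];print('corner local',R.T@(P-o))
for n,box,z in (('med',(255,238,292,278),.096),('short',(368,240,402,276),.070)):
    x0,y0,x1,y1=box
    for th_ in (150,225):
        m=(g[y0:y1,x0:x1]>th_).astype(np.uint8);k=max(cv2.findContours(m,0,2)[0],key=cv2.contourArea)
        bx=cv2.boxPoints(cv2.minAreaRect(k))+[x0,y0]
        Q=np.array([onz('top',p,z) for p in bx]);e1=Q[1]-Q[0];e2=Q[2]-Q[1]
        print(n,th_,Q.mean(0),np.linalg.norm(e1),np.linalg.norm(e2),np.degrees(np.arctan2(e1[1],e1[0])))
    ctr=Q.mean(0)
    sc={'med':(353.3,171.3),'short':(267.3,165.8)}[n]
    for h in (.106,.132): print(' cap pred scene',h,proj('scene',np.r_[ctr[:2],h]),'seen',sc,'onz',onz('scene',sc,h))
# tall: cap and front edge, cheek, bookend
for nm,p,z in (('tall cap',(222,195),.170),('tall body top right front',(280,232),.134),('tall left',(178,232),.134),
  ('cheek top inner front',(147,295),.122),('cheek top outer',(126,295),.122),('book inner top front',(582,340),.101),('book outer top front',(602,335),.101)):
    Q=onz('top',c(p),z)[:2];print(nm,Q,'local',R.T@(Q-o))
E
```

```text
cam [0.4326 0.0294 1.1513]
[[ 0.6386  0.1894]
 [ 0.648  -0.1709]
 [ 0.71    0.1934]
 [ 0.7177 -0.1712]] 0.36051133312122985 0.07159361597467132
shelf [0.6581 0.0097] 1.3568959798359026 resid [[-0.0012 -0.0019]
 [-0.0004  0.0016]
 [ 0.0013  0.0005]
 [ 0.0003 -0.0003]]
corner local [-0.0667  0.19  ]
med 150 [0.4553 0.128  0.096 ] 0.07152408710538496 0.08433898554960552 -80.44245768178304
med 225 [0.4554 0.1286 0.096 ] 0.06691669841426119 0.08097208795022832 -80.44550066548696
 cap pred scene 0.106 [353.4444 177.1772] seen (353.3, 171.3) onz [0.4289 0.1254 0.106 ]
 cap pred scene 0.132 [353.8154 172.3341] seen (353.3, 171.3) onz [0.4511 0.1264 0.132 ]
short 150 [ 0.4512 -0.1796  0.07  ] 0.07266509992967797 0.08256362529234408 -90.76693023998352
short 225 [ 0.4498 -0.1795  0.07  ] 0.06704952548488853 0.07977728301904641 -90.76865128000944
 cap pred scene 0.106 [267.1359 166.9145] seen (267.3, 165.8) onz [ 0.4446 -0.1801  0.106 ]
 cap pred scene 0.132 [266.3625 162.0477] seen (267.3, 165.8) onz [ 0.4664 -0.1725  0.132 ]
tall cap [0.6571 0.0903] local [0.0009 0.0806]
tall body top right front [0.6396 0.0539] local [-0.0174  0.0446]
tall left [0.6404 0.122 ] local [-0.015   0.1127]
cheek top inner front [0.6    0.1438] local [-0.0549  0.1355]
cheek top outer [0.6002 0.1579] local [-0.0544  0.1495]
book inner top front [ 0.5686 -0.1513] local [-0.0933 -0.1588]
book outer top front [ 0.5719 -0.1652] local [-0.0903 -0.1728]
```

Identity settled: the bottle near (0.455, 0.128) is the medium (height fit 1 px at 132 mm vs 6 px at 106), the one near (0.450, -0.180) the short. Sizes check (67×81, 67×80 mm). Swing over with the camera side turned towards the robot.

Request:
play_rows(
  plan=[
    [[0,0,1,0.4,1,0.3,-1],[0,0,1,0.4,1,0.3,-1],[0,0,1,0.4,1,0.3,-1],[0,0,1,0.4,1,0.3,-1],[0,0,1,0.4,1,0.3,-1]],
  ],
  newtons=40,
)

```text
t: 0.65
eef_pos: [0.2952, -0.4187, 0.2651]
tool_rot: [[0.573, 0.819, -0.004], [0.819, -0.573, 0.006], [0.002, -0.007, -1.0]]
contact_force: [-0.2, -0.2, -0.1]
finger_gap: 0.0854
```

Request:
play_rows(
  plan=[
    [[0,0,1,0.4,1,0,-1],[0,0,1,0.4,1,0,-1],[0,0,1,0.4,1,0,-1],[0,0,1,0.4,1,0,-1],[0,0,1,0.4,1,0,-1]],
  ],
)

```text
t: 1.15
eef_pos: [0.3466, -0.2884, 0.2654]
tool_rot: [[0.065, 0.998, -0.006], [0.998, -0.065, 0.002], [0.002, -0.006, -1.0]]
contact_force: [0.9, 0.3, -1.2]
finger_gap: 0.0851
```

Request:
play_rows(
  plan=[
    [[0,0,1,0.3,1,0,-1],[0,0,1,0.3,1,0,-1],[0,0,1,0.3,1,0,-1],[0,0,1,0.3,1,0,-1],[0,0,1,0.3,1,0,-1]],
  ],
)

```text
t: 1.65
eef_pos: [0.3848, -0.1577, 0.2645]
tool_rot: [[-0.462, 0.887, -0.007], [0.887, 0.462, -0.0], [0.003, -0.006, -1.0]]
contact_force: [0.3, -0.6, 0.0]
finger_gap: 0.0854
```

Request:
play_rows(
  plan=[
    [[0,0,1,0.2,1,0,-1],[0,0,1,0.2,1,0,-1],[0,0,1,0.2,1,0,-1],[0,0,1,0.2,1,0,-1],[0,0,1,0.2,1,0,-1]],
  ],
)

```text
t: 2.15
eef_pos: [0.4099, -0.0271, 0.2638]
tool_rot: [[-0.855, 0.518, -0.006], [0.518, 0.855, -0.003], [0.003, -0.006, -1.0]]
contact_force: [-0.3, -0.8, 0.3]
finger_gap: 0.085
```

Request:
play_rows(
  plan=[
    [[0,0,1,0,1,0,-1],[0,0,1,0,1,0,-1],[0,0,1,0,1,0,-1],[0,0,1,0,1,0,-1],[0,0,1,0,1,0,-1]],
  ],
)

```text
t: 2.65
eef_pos: [0.4092, 0.1035, 0.2629]
tool_rot: [[-1.0, -0.001, -0.004], [-0.001, 1.0, -0.006], [0.004, -0.006, -1.0]]
contact_force: [0.0, -0.2, -0.0]
finger_gap: 0.0853
```

Request:
play_rows(
  plan=[
    [[0,0,1,0,0.6,-0.4,-1],[0,0,0.7,0,0,-0.4,-1],[0.15,-0.98,0,0,0,-0.3,-1],[0.17,-0.98,0,0,0,-0.3,-1],[0.17,-0.98,0,0,0,-0.3,-1]],
  ],
)

```text
t: 3.15
eef_pos: [0.4183, 0.126, 0.2165]
tool_rot: [[-0.94, -0.194, 0.282], [-0.19, 0.981, 0.044], [-0.285, -0.012, -0.958]]
contact_force: [-29.7, -29.7, 31.4]
finger_gap: 0.0854
```

Request:
play_rows(
  plan=[
    [[0.15,-0.98,0,0,0,-0.3,-1],[0.17,-0.98,0,0,0,-0.3,-1],[0.17,-0.98,0,0,0,-0.3,-1],[0.12,-0.7,0,0,0,-0.2,-1],[0,0,0,0,0,0,-1]],
  ],
)

```text
t: 3.65
eef_pos: [0.5236, 0.1635, 0.194]
tool_rot: [[-0.836, -0.185, 0.516], [-0.169, 0.983, 0.077], [-0.521, -0.023, -0.853]]
contact_force: [-1.0, -0.7, -0.6]
finger_gap: 0.0851
```

Unexpected drift and a force transient; check joints and the scene.

```bash
python3 - <<'E'
from h import *
s=sensors.observe();print(s['q'],s['contact_force'],s['eef_pos'])
b=cams.camera('scene');cv2.imwrite('pics/s1.png',cv2.resize(b[90:290,160:460],(780,520)))
E
```

```text
[ 0.0287 -0.8403 -0.8319  1.0334  0.0621 -0.1461] [-1.0382 -0.7266 -0.5542] [0.5236 0.1635 0.194 ]
```

View pics/s1.png

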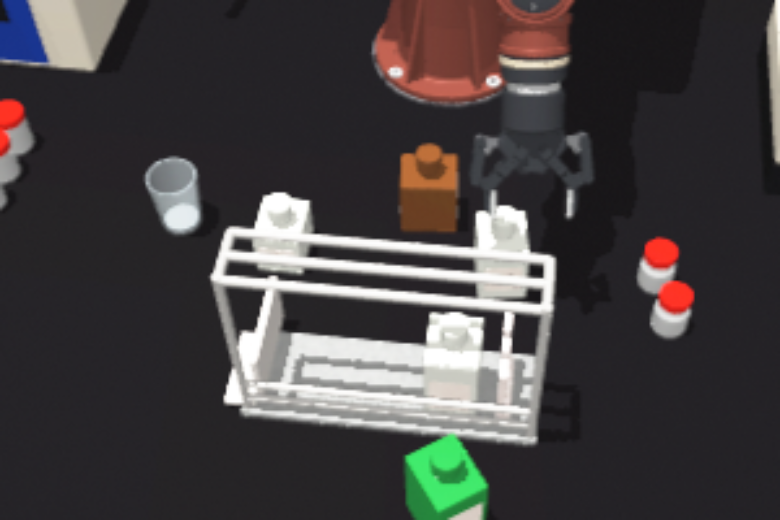

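The picture shows nothing disturbed: medium at crop (502,240), brown (430,190), gripper above. q2 sits at its −0.84 limit: a 40° lean isn't reachable this close in. Plan: pick with a 15° lean, set the bottle on the shelf well forward of the bar, then push it back with closed fingers.

Request:
play_rows(
  plan=[
    [[-0.17,0.95,0,-0.4,-0.2,0,-1],[-0.17,0.95,0,-0.6,-0.3,0,-1],[-0.12,0.75,-0.1,-0.6,-0.4,0,-1],[0,0,0,-0.5,-0.3,0,-1],[0,0,0,-0.4,-0.2,0,-1]],
  ],
)

```text
t: 4.2
eef_pos: [0.4537, 0.1261, 0.1956]
tool_rot: [[-0.954, -0.181, 0.239], [-0.18, 0.983, 0.027], [-0.24, -0.017, -0.971]]
contact_force: [0.5, 0.5, 0.4]
finger_gap: 0.0853
```

```bash
python3 - <<'E'
from h import *
s=sensors.observe();R=s['tool_rot'];print(s['q'],s['eef_pos'],R)
im=cams.camera('wrist');m=cams.camera_model('wrist');K=m['camera_matrix'];T=m['tool_from_camera']
# expected pixel of medium cap top centre
P=np.array([.455,.1285,.132]);pt=R.T@(P-s['eef_pos']);pc=T[:3,:3].T@(pt-T[:3,3])
v=np.array([pc[0],-pc[1],-pc[2]]);r=np.linalg.norm(v[:2]);th=np.arctan2(r,v[2]);u=K[:2,2]+K[0,0]*th*v[:2]/r
print('expected cap px',u);cv2.drawMarker(im,tuple(int(x) for x in u),(0,0,255),0,12)
cv2.imwrite('pics/w1.png',im)
E
```

```text
[-0.031  -0.653  -0.6256  1.3574  0.0347 -0.2114] [0.4537 0.1261 0.1956] [[-0.9538 -0.1814  0.2394]
 [-0.1802  0.9833  0.0273]
 [-0.2403 -0.0171 -0.9705]]
expected cap px [323.2628 199.1529]
```

View pics/w1.png

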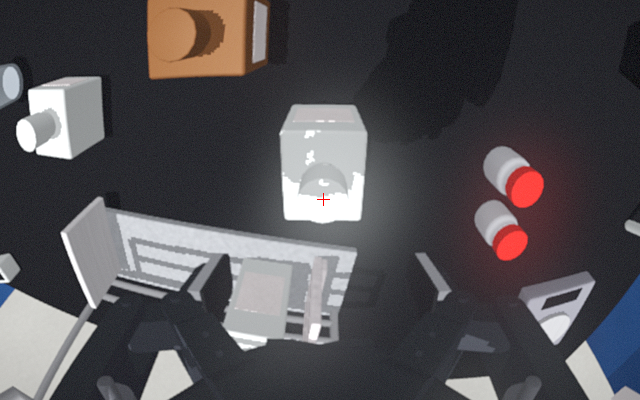

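Wrist view: medium cap at about (323,200) where predicted, fingers at (212,280)/(430,280) straddle it. Descend and grip.

Request:
play_rows(
  plan=[
    [[0,0,0,0.1,0.05,-0.8,-1],[0,0,0,0.1,0.05,-0.8,-1],[0,0,0,0.05,0,-0.8,-1],[0,0,0,0,0,-0.8,-1],[0,0,0,0,0,-0.3,-1]],
  ],
)

```text
t: 4.75
eef_pos: [0.4596, 0.127, 0.1117]
tool_rot: [[-0.954, -0.179, 0.242], [-0.178, 0.984, 0.026], [-0.243, -0.018, -0.97]]
contact_force: [0.0, -0.2, 0.3]
finger_gap: 0.0857
```

Request:
play_rows(
  plan=[
    [[0,0,0,0,0,0,1],[0,0,0,0,0,0,1],[0,0,0,0,0,0,1],[0,0,0,0,0,0,1],[0,0,0,0,0,0,1]],
  ],
)

```text
t: 5.25
eef_pos: [0.4604, 0.1268, 0.1152]
tool_rot: [[-0.953, -0.179, 0.244], [-0.178, 0.984, 0.026], [-0.244, -0.019, -0.97]]
contact_force: [-0.4, -0.1, -1.7]
finger_gap: 0.0342
```

Request:
play_rows(
  plan=[
    [[0,0,0,0,0,0.6,1],[0,0,0,0,0,0.8,1],[0,0,-0.5,0.2,-0.8,0.3,1],[0,0,-0.5,0.4,-0.8,0,1],[0,0,-0.37,0.5,-0.8,0,1]],
  ],
)

```text
t: 5.75
eef_pos: [0.4881, 0.0669, 0.1649]
tool_rot: [[-0.968, -0.036, 0.248], [-0.04, 0.999, -0.009], [-0.247, -0.019, -0.969]]
contact_force: [-0.4, 0.0, -0.4]
finger_gap: 0.0342
```

Request:
play_rows(
  plan=[
    [[0,0,0,0.6,-0.8,0,1],[0,0,0,0.6,-0.8,0,1],[0,0,0,0.6,-0.5,0,1],[0,0,0,0.5,0,0,1],[0,0,0,0,0,0,1]],
  ],
)

```text
t: 6.25
eef_pos: [0.5503, 0.009, 0.1721]
tool_rot: [[-0.967, -0.032, 0.253], [-0.036, 0.999, -0.012], [-0.253, -0.021, -0.967]]
contact_force: [-0.3, 1.2, -1.4]
finger_gap: 0.0347
```

```bash
python3 - <<'E'
from h import *
s=sensors.observe();print(s['q'],s['eef_pos'],s['contact_force'],s['finger_gap'])
cv2.imwrite('pics/w2.png',cams.camera('wrist'))
E
```

```text
[-0.2504 -0.3995 -0.4947  1.2244  0.0511 -0.2783] [0.5503 0.009  0.1721] [-0.2823  1.2363 -1.3691] 0.034743916043743474
```

View pics/w2.png

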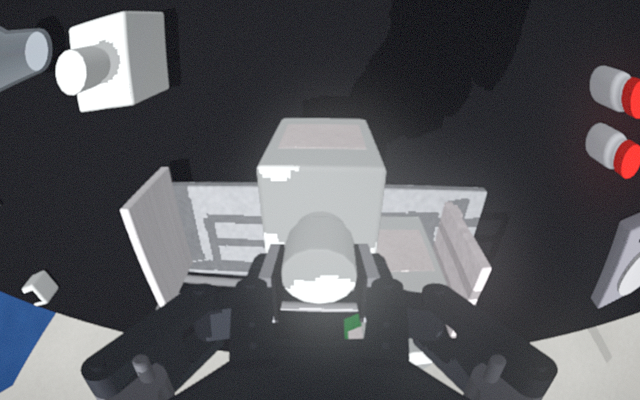

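The wrist view shows the medium firmly held upright by its cap (320,260), the free slot between bookend (left) and tall (right) ahead.

Request:
play_rows(
  plan=[
    [[0,0,0,0.8,-0.05,0,1],[0,0,0,0.8,-0.05,-0.3,1],[0,0,0,0.8,0,-0.3,1],[0,0,0,0.6,0,-0.2,1],[0,0,0,0,0,0,1]],
  ],
)

```text
t: 6.8
eef_pos: [0.6248, 0.0087, 0.1551]
tool_rot: [[-0.967, -0.035, 0.254], [-0.039, 0.999, -0.012], [-0.253, -0.021, -0.967]]
contact_force: [0.3, -0.3, -1.3]
finger_gap: 0.0343
```

Request:
play_rows(
  plan=[
    [[0,0,0,0,-0.2,-0.4,1],[0,0,0,0,-0.05,-0.3,1],[0,0,0,0,0,-0.2,1],[0,0,0,0,0,-0.1,1],[0,0,0,0,0,0,1]],
  ],
)

```text
t: 7.3
eef_pos: [0.6219, 0.0028, 0.1289]
tool_rot: [[-0.967, -0.036, 0.252], [-0.04, 0.999, -0.011], [-0.252, -0.021, -0.968]]
contact_force: [0.3, -0.3, -1.7]
finger_gap: 0.0345
```

Request:
play_rows(
  plan=[
    [[0,0,0,0,0,-0.15,1],[0,0,0,0,0,0,1]],
  ],
)

```text
t: 7.5
eef_pos: [0.6229, 0.0028, 0.1266]
tool_rot: [[-0.966, -0.036, 0.256], [-0.04, 0.999, -0.012], [-0.255, -0.022, -0.967]]
contact_force: [0.2, -0.6, -1.3]
finger_gap: 0.0347
```

Request:
play_rows(
  plan=[
    [[0,0,0,0,0,-0.06,1],[0,0,0,0,0,0,1]],
  ],
)

```text
t: 7.7
eef_pos: [0.6238, 0.0028, 0.1264]
tool_rot: [[-0.965, -0.036, 0.258], [-0.041, 0.999, -0.012], [-0.257, -0.022, -0.966]]
contact_force: [0.3, -0.5, 0.4]
finger_gap: 0.0348
```

Request:
play_rows(
  plan=[
    [[0,0,0,0,0,0,-0.4],[0,0,0,0,0,0,-0.4],[0,0,0,0,0,0,-0.4],[0,0,0,-0.3,0,0.4,-0.4],[0,0,0,-0.5,0,0.7,-0.4]],
  ],
)

```text
t: 8.2
eef_pos: [0.6013, 0.0031, 0.1514]
tool_rot: [[-0.967, -0.036, 0.252], [-0.04, 0.999, -0.011], [-0.252, -0.021, -0.968]]
contact_force: [-0.4, 0.3, 0.4]
finger_gap: 0.0597
```

Request:
play_rows(
  plan=[
    [[0,0,0,-0.8,0,0.3,1],[0,0,0,-0.9,0,0,1],[0,0,0,-0.9,0,0,1],[0,0,0,-0.9,0,-0.2,1],[0,0,0,-0.4,0,-0.8,1]],
  ],
)

```text
t: 8.7
eef_pos: [0.5018, 0.0024, 0.1431]
tool_rot: [[-0.964, -0.036, 0.262], [-0.041, 0.999, -0.014], [-0.261, -0.024, -0.965]]
contact_force: [0.8, 0.1, 0.2]
finger_gap: 0.0
```

Request:
play_rows(
  plan=[
    [[0,0,0,0.4,0,-0.8,1],[0,0,0,0.4,0,-0.8,1],[0,0,0,0.4,0,-0.8,1],[0,0,0,0.3,0,-0.6,1],[0,0,0,0.3,0,0,1]],
  ],
)

```text
t: 9.2
eef_pos: [0.545, 0.0025, 0.068]
tool_rot: [[-0.964, -0.036, 0.265], [-0.041, 0.999, -0.015], [-0.264, -0.026, -0.964]]
contact_force: [0.0, 0.1, -0.1]
finger_gap: 0.0003
```

Request:
play_rows(
  plan=[
    [[0,0,0,0.3,0,0,1],[0,0,0,0.3,0,0,1],[0,0,0,0.3,0,0,1],[0,0,0,0.3,0,0,1],[0,0,0,0.3,0,0,1]],
  ],
)

```text
t: 9.7
eef_pos: [0.587, 0.002, 0.0728]
tool_rot: [[-0.963, -0.036, 0.269], [-0.041, 0.999, -0.017], [-0.268, -0.027, -0.963]]
contact_force: [-0.4, -0.0, 1.0]
finger_gap: -0.0001
```

Request:
play_rows(
  plan=[
    [[0,0,0,0.3,0,-0.1,1],[0,0,0,0.25,0,-0.1,1],[0,0,0,0.15,0,-0.1,1],[0,0,0,0.1,0,0,1]],
  ],
)

```text
t: 10.1
eef_pos: [0.6094, 0.0019, 0.0647]
tool_rot: [[-0.963, -0.036, 0.269], [-0.042, 0.999, -0.017], [-0.268, -0.027, -0.963]]
contact_force: [0.0, -0.3, 1.2]
finger_gap: 0.0002
```

```bash
python3 - <<'E'
from h import *
s=sensors.observe();print(s['eef_pos'],s['contact_force'])
a=cams.camera('top')[130:240,230:410];b=cams.camera('scene')[155:265,235:385]
a=cv2.resize(a,(630,385));b=cv2.resize(b,None,fx=2,fy=2)
cv2.imwrite('pics/t2.png',np.vstack([a,cv2.copyMakeBorder(b,0,0,0,330,0)[:215]]))
E
```

```text
[0.6094 0.0019 0.0647] [ 0.0353 -0.2708  1.2393]
```

View pics/t2.png

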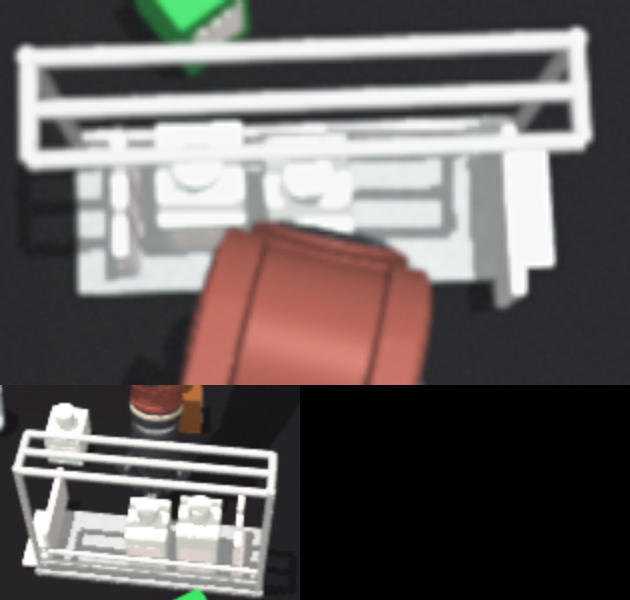

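Both views: medium (308,180 in top crop) upright beside the tall, nearly back. Push to contact.

Request:
play_rows(
  plan=[
    [[0,0,0,0.15,0,0,1],[0,0,0,0.1,0,0,1]],
  ],
)

```text
t: 10.4
eef_pos: [0.6157, 0.002, 0.0652]
tool_rot: [[-0.962, -0.036, 0.269], [-0.042, 0.999, -0.017], [-0.268, -0.027, -0.963]]
contact_force: [-1.8, 0.3, 0.2]
finger_gap: -0.0003
```

Request:
play_rows(
  plan=[
    [[0,0,0,0.1,0,0,1],[0,0,0,0.1,0,0,1]],
  ],
)

```text
t: 10.6
eef_pos: [0.6197, 0.0023, 0.0648]
tool_rot: [[-0.963, -0.036, 0.266], [-0.042, 0.999, -0.016], [-0.265, -0.027, -0.964]]
contact_force: [-23.1, 2.0, 17.1]
finger_gap: 0.0003
```

Seated against the rails (23 N contact). Back off and go to the short.

Request:
play_rows(
  plan=[
    [[0,0,0,-0.8,0,0,1],[0,0,0,-0.9,0,0,1],[0.25,0,-0.2,-0.9,-0.3,0.5,0],[0,0,-0.25,-0.9,-0.7,0.9,-1],[0,0,0,-0.5,-0.9,0.9,-1]],
  ],
)

```text
t: 11.1
eef_pos: [0.5157, -0.0431, 0.1199]
tool_rot: [[-0.965, 0.009, 0.261], [0.009, 1.0, 0.0], [-0.261, 0.003, -0.965]]
contact_force: [-0.3, -0.6, 0.6]
finger_gap: 0.0432
```

Request:
play_rows(
  plan=[
    [[0,0,0,-0.5,-0.9,0.9,-1],[0,0,0,-0.5,-0.9,0.5,-1],[0,0,0,-0.5,-0.9,0,-1],[0,0,0,-0.5,-0.9,0,-1],[0,0,0,-0.3,-0.9,0,-1]],
  ],
)

```text
t: 11.6
eef_pos: [0.458, -0.1608, 0.1632]
tool_rot: [[-0.963, 0.007, 0.271], [0.006, 1.0, -0.006], [-0.271, -0.004, -0.963]]
contact_force: [-0.4, -1.0, 0.1]
finger_gap: 0.0853
```

Request:
play_rows(
  plan=[
    [[0,0,0,-0.1,-0.7,0,-1],[0,0,0,-0.05,-0.05,-0.6,-1],[0,0,0,0,0,-0.9,-1],[0,0,0,0,0,-0.9,-1],[0,0,0,0,0,-0.4,-1]],
  ],
)

```text
t: 12.1
eef_pos: [0.4544, -0.183, 0.0916]
tool_rot: [[-0.961, 0.012, 0.275], [0.01, 1.0, -0.01], [-0.275, -0.007, -0.961]]
contact_force: [-0.7, 0.5, -0.2]
finger_gap: 0.0856
```

Request:
play_rows(
  plan=[
    [[0,0,0,0,0.12,-0.5,-1],[0,0,0,0,0,0,-1]],
  ],
)

```text
t: 12.3
eef_pos: [0.4537, -0.1779, 0.0761]
tool_rot: [[-0.962, 0.011, 0.273], [0.009, 1.0, -0.008], [-0.273, -0.005, -0.962]]
contact_force: [-0.2, 0.6, -0.2]
finger_gap: 0.0859
```

Request:
play_rows(
  plan=[
    [[0,0,0,0,0,0,1],[0,0,0,0,0,0,1],[0,0,0,0,0,0,1],[0,0,0,0,0,0,1],[0,0,0,0,0,0,1]],
  ],
)

```text
t: 12.8
eef_pos: [0.455, -0.1784, 0.0788]
tool_rot: [[-0.961, 0.01, 0.275], [0.008, 1.0, -0.01], [-0.275, -0.007, -0.961]]
contact_force: [0.2, 0.1, -1.7]
finger_gap: 0.0346
```

Request:
play_rows(
  plan=[
    [[0,0,0,0,0,0.6,1],[0,0,0,0,0,0.8,1],[0,0,0,0.2,0.5,0.8,1],[0,0,0.1,0.4,0.8,0,1],[0,0,0.2,0.5,0.8,0,1]],
  ],
)

```text
t: 13.3
eef_pos: [0.4823, -0.1265, 0.1403]
tool_rot: [[-0.961, -0.017, 0.276], [-0.018, 1.0, -0.003], [-0.276, -0.008, -0.961]]
contact_force: [-0.2, -0.5, -1.7]
finger_gap: 0.0348
```

```bash
python3 - <<'E'
from h import *
s=sensors.observe();print(s['q'],s['eef_pos'],s['contact_force'],s['finger_gap'])
cv2.imwrite('pics/w3.png',cams.camera('wrist'))
E
```

```text
[-0.6206 -0.5877 -0.6884  1.2385  0.1586 -0.62  ] [ 0.4823 -0.1265  0.1403] [-0.2474 -0.534  -1.6722] 0.03481727740875782
```

View pics/w3.png

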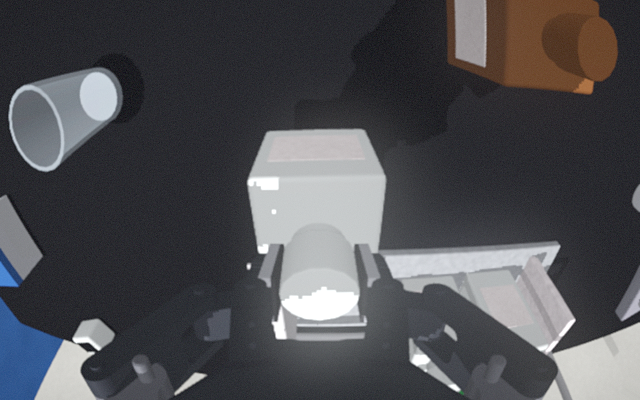

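Short firmly held (cap at 320,265), beaker clear. Move to its slot.

Request:
play_rows(
  plan=[
    [[0,0,0,0.3,0.8,0,1],[0,0,0,0.4,0.8,0,1],[0,0,0,0.7,0.15,0,1],[0,0,0,0.8,0,0,1],[0,0,0,0.8,0,0,1]],
  ],
)

```text
t: 13.85
eef_pos: [0.5617, -0.0777, 0.1477]
tool_rot: [[-0.959, -0.022, 0.282], [-0.023, 1.0, -0.003], [-0.282, -0.01, -0.959]]
contact_force: [0.3, -0.6, -0.6]
finger_gap: 0.035
```

Request:
play_rows(
  plan=[
    [[0,0,0,0.9,-0.05,-0.2,1],[0,0,0,0.9,-0.05,-0.4,1],[0,0,0,0.8,0,-0.4,1],[0,0,0,0,0,-0.5,1],[0,0,0,0,0,-0.3,1]],
  ],
)

```text
t: 14.35
eef_pos: [0.633, -0.0805, 0.1074]
tool_rot: [[-0.958, -0.023, 0.287], [-0.025, 1.0, -0.004], [-0.287, -0.011, -0.958]]
contact_force: [-0.4, 0.9, -1.5]
finger_gap: 0.0348
```

Request:
play_rows(
  plan=[
    [[0,0,0,0,0,-0.1,1],[0,0,0,0,0,0,1]],
  ],
)

```text
t: 14.55
eef_pos: [0.6315, -0.0803, 0.104]
tool_rot: [[-0.958, -0.023, 0.285], [-0.025, 1.0, -0.003], [-0.285, -0.01, -0.959]]
contact_force: [-0.4, 0.9, -2.3]
finger_gap: 0.0348
```

Request:
play_rows(
  plan=[
    [[0,0,0,0,0,-0.35,1],[0,0,0,0,0,0,1]],
  ],
)

```text
t: 14.75
eef_pos: [0.6312, -0.0805, 0.0958]
tool_rot: [[-0.958, -0.022, 0.286], [-0.025, 1.0, -0.004], [-0.286, -0.011, -0.958]]
contact_force: [-1.5, -0.4, -2.6]
finger_gap: 0.0347
```

Request:
play_rows(
  plan=[
    [[0,0,0,0,0,-0.12,1],[0,0,0,0,0,0,1]],
  ],
)

```text
t: 14.95
eef_pos: [0.6312, -0.0807, 0.0931]
tool_rot: [[-0.958, -0.022, 0.286], [-0.024, 1.0, -0.004], [-0.286, -0.011, -0.958]]
contact_force: [-0.6, 0.0, -2.0]
finger_gap: 0.0351
```

Request:
play_rows(
  plan=[
    [[0,0,0,0,0,-0.1,1],[0,0,0,0,0,0,1]],
  ],
)

```text
t: 15.15
eef_pos: [0.6317, -0.0809, 0.0912]
tool_rot: [[-0.957, -0.022, 0.288], [-0.025, 1.0, -0.005], [-0.288, -0.012, -0.958]]
contact_force: [0.8, 0.0, -1.8]
finger_gap: 0.035
```

Request:
play_rows(
  plan=[
    [[0,0,0,0,0,-0.05,1],[0,0,0,0,0,0,1]],
  ],
)

```text
t: 15.35
eef_pos: [0.6324, -0.0811, 0.0909]
tool_rot: [[-0.957, -0.022, 0.289], [-0.025, 1.0, -0.005], [-0.289, -0.012, -0.957]]
contact_force: [-0.3, -0.3, -0.6]
finger_gap: 0.0349
```

Request:
play_rows(
  plan=[
    [[0,0,0,0,0,0,-0.25],[0,0,0,0,0,0,-0.25],[0,0,0,0,0,0,-0.25],[0,0,0,-0.3,0,0.4,-0.25],[0,0,0,-0.5,0,0.7,-0.25]],
  ],
)

```text
t: 15.85
eef_pos: [0.6107, -0.0805, 0.117]
tool_rot: [[-0.958, -0.023, 0.286], [-0.025, 1.0, -0.004], [-0.286, -0.011, -0.958]]
contact_force: [1.2, 0.3, 0.8]
finger_gap: 0.0536
```

Request:
play_rows(
  plan=[
    [[0,0,0,-0.8,0,0.5,1],[0,0,0,-0.9,0,0,1],[0,0,0,-0.9,0,0,1],[0,0,0,-0.9,0,-0.3,1],[0,0,0,-0.2,0,-0.8,1]],
  ],
)

```text
t: 16.35
eef_pos: [0.5166, -0.0817, 0.112]
tool_rot: [[-0.955, -0.023, 0.296], [-0.027, 1.0, -0.009], [-0.296, -0.016, -0.955]]
contact_force: [0.7, 0.2, -0.5]
finger_gap: 0.0001
```

Request:
play_rows(
  plan=[
    [[0,0,0,0.3,0,-0.8,1],[0,0,0,0.4,0,-0.5,1],[0,0,0,0.4,0,0,1],[0,0,0,0.3,0,0,1],[0,0,0,0.3,0,0,1]],
  ],
)

```text
t: 16.85
eef_pos: [0.5574, -0.0818, 0.0799]
tool_rot: [[-0.955, -0.022, 0.297], [-0.026, 1.0, -0.01], [-0.297, -0.018, -0.955]]
contact_force: [-0.0, 0.3, 0.9]
finger_gap: -0.0001
```

Request:
play_rows(
  plan=[
    [[0,0,0,0,0,-0.8,1],[0,0,0,0.3,0,-0.1,1],[0,0,0,0.3,0,-0.1,1],[0,0,0,0.3,0,-0.1,1],[0,0,0,0.3,0,-0.1,1]],
  ],
)

```text
t: 17.35
eef_pos: [0.5924, -0.0828, 0.0537]
tool_rot: [[-0.953, -0.022, 0.302], [-0.027, 1.0, -0.013], [-0.301, -0.02, -0.953]]
contact_force: [-1.8, -0.7, 0.6]
finger_gap: -0.0002
```

Request:
play_rows(
  plan=[
    [[0,0,0,0.25,0,-0.1,1],[0,0,0,0.25,0,-0.1,1],[0,0,0,0.15,0,0,1],[0,0,0,0.1,0,0,1]],
  ],
)

```text
t: 17.75
eef_pos: [0.6137, -0.0828, 0.0486]
tool_rot: [[-0.953, -0.022, 0.302], [-0.027, 1.0, -0.013], [-0.301, -0.02, -0.953]]
contact_force: [-1.6, 0.4, 0.7]
finger_gap: 0.0
```

Request:
play_rows(
  plan=[
    [[0,0,0,0.1,0,0,1],[0,0,0,0.1,0,0,1]],
  ],
)

```text
t: 17.95
eef_pos: [0.619, -0.0827, 0.0486]
tool_rot: [[-0.953, -0.022, 0.301], [-0.027, 1.0, -0.012], [-0.301, -0.02, -0.953]]
contact_force: [-1.6, 0.2, 0.8]
finger_gap: -0.0
```

Request:
play_rows(
  plan=[
    [[0,0,0,0.08,0,0,1],[0,0,0,0.05,0,0,1]],
  ],
)

```text
t: 18.15
eef_pos: [0.6218, -0.0828, 0.0484]
tool_rot: [[-0.954, -0.022, 0.3], [-0.027, 1.0, -0.013], [-0.3, -0.02, -0.954]]
contact_force: [-12.3, -0.4, 7.2]
finger_gap: -0.0
```

Request:
play_rows(
  plan=[
    [[0,0,0,-0.8,0,0,1],[0,0,0,-0.9,0,0.2,1],[0.1,0,0,-0.9,0,0.2,1],[0,0,0,-0.9,-0.5,0.2,1],[0,0,0,-0.5,-0.9,0.1,1]],
  ],
)

```text
t: 18.65
eef_pos: [0.5202, -0.1162, 0.0662]
tool_rot: [[-0.953, -0.026, 0.301], [-0.028, 1.0, -0.001], [-0.301, -0.009, -0.953]]
contact_force: [0.8, -0.7, -0.8]
finger_gap: -0.0
```

Request:
play_rows(
  plan=[
    [[0,0,0,0,-0.9,0,1],[0,0,0,0,-0.9,0,1],[0,0,0,0,-0.9,0,1],[0,0,0,0.5,-0.9,0,1],[0,0,0,0.8,-0.2,0,1]],
  ],
)

```text
t: 19.15
eef_pos: [0.5523, -0.2176, 0.0691]
tool_rot: [[-0.952, -0.023, 0.307], [-0.026, 1.0, -0.005], [-0.307, -0.013, -0.952]]
contact_force: [-1.4, 0.1, 0.4]
finger_gap: 0.0
```

```bash
python3 - <<'E'
from h import *
s=sensors.observe();print(s['q'],s['eef_pos'],s['contact_force'])
a=cams.camera('top')[130:240,230:410];b=cams.camera('scene')[145:265,225:395]
a=cv2.resize(a,(490,300));b=cv2.resize(b,(425,300))
cv2.imwrite('pics/t3.png',np.vstack([a,cv2.copyMakeBorder(b,0,0,0,65,0)]))
E
```

```text
[-0.6979 -0.2379 -0.561   1.0022  0.1942 -0.6992] [ 0.5523 -0.2176  0.0691] [-1.4033  0.1084  0.3572]
```

View pics/t3.png

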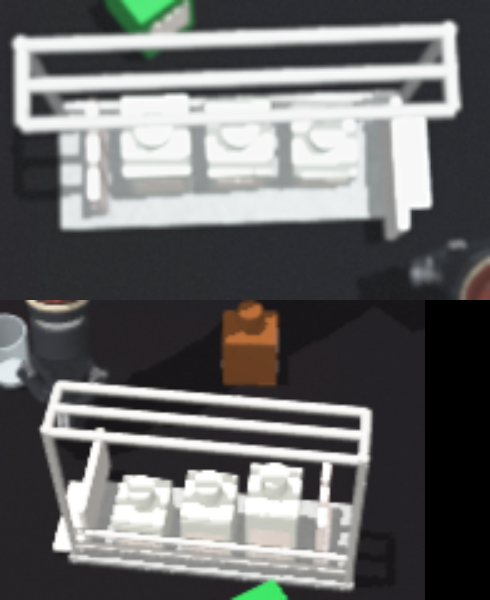

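Row of three upright (scene crop: short (143,510), medium (210,505), tall (272,500)), bookend clear. Now move to the bookend push point and push.

Request:
play_rows(
  plan=[
    [[0,0,0,0.7,0,0.1,1],[0,0,0,0.7,0,0,1],[0,0,0,0,0.4,0,1],[0,0,0,0,0.4,0,1],[0,0,0,0,0.3,0,1]],
  ],
)

```text
t: 19.75
eef_pos: [0.5873, -0.1861, 0.0709]
tool_rot: [[-0.952, -0.025, 0.305], [-0.027, 1.0, -0.003], [-0.305, -0.011, -0.952]]
contact_force: [-0.2, -0.4, -0.3]
finger_gap: 0.0001
```

Request:
play_rows(
  plan=[
    [[0,0,0,0,0.3,0,1],[0,0,0,0,0.3,0,1],[0,0,0,0,0.4,0,1],[0,0,0,0,0.4,0,1],[0,0,0,0,0.4,0,1]],
  ],
)

```text
t: 20.25
eef_pos: [0.5857, -0.138, 0.071]
tool_rot: [[-0.952, -0.024, 0.305], [-0.027, 1.0, -0.006], [-0.305, -0.014, -0.952]]
contact_force: [-1.4, -4.0, -0.3]
finger_gap: -0.0003
```

Request:
play_rows(
  plan=[
    [[0,0,0,0,0.3,0,1],[0,0,0,0,0.3,0,1],[0,0,0,0,0.3,0,1],[0,0,0,0,0.3,0,1]],
  ],
)

```text
t: 20.65
eef_pos: [0.585, -0.1056, 0.071]
tool_rot: [[-0.953, -0.023, 0.303], [-0.027, 1.0, -0.007], [-0.303, -0.015, -0.953]]
contact_force: [-2.0, -4.8, 1.5]
finger_gap: 0.0002
```

Request:
play_rows(
  plan=[
    [[0,0,0,0,0.25,0,1],[0,0,0,0,0.2,0,1]],
  ],
)

```text
t: 20.85
eef_pos: [0.5846, -0.0936, 0.071]
tool_rot: [[-0.953, -0.023, 0.302], [-0.027, 1.0, -0.009], [-0.302, -0.016, -0.953]]
contact_force: [-2.7, -4.5, 0.5]
finger_gap: 0.0001
```

Request:
play_rows(
  plan=[
    [[0,0,0,0,0.2,0,1],[0,0,0,0,0.15,0,1]],
  ],
)

```text
t: 21.05
eef_pos: [0.5844, -0.0843, 0.071]
tool_rot: [[-0.953, -0.022, 0.302], [-0.026, 1.0, -0.01], [-0.301, -0.017, -0.953]]
contact_force: [-2.7, -5.5, 0.0]
finger_gap: -0.0003
```

Request:
play_rows(
  plan=[
    [[0,0,0,0,0.08,0,1],[0,0,0,0,0.05,0,1]],
  ],
)

```text
t: 21.25
eef_pos: [0.5843, -0.0805, 0.0711]
tool_rot: [[-0.953, -0.022, 0.301], [-0.026, 1.0, -0.01], [-0.301, -0.018, -0.953]]
contact_force: [-1.6, -4.4, -0.6]
finger_gap: 0.0002
```

Request:
play_rows(
  plan=[
    [[0,0,0,0,0.07,0,1]],
  ],
)

```text
t: 21.35
eef_pos: [0.5842, -0.0788, 0.0711]
tool_rot: [[-0.953, -0.022, 0.301], [-0.026, 1.0, -0.011], [-0.301, -0.018, -0.953]]
contact_force: [-1.6, -4.7, 0.5]
finger_gap: -0.0002
```

Request:
play_rows(
  plan=[
    [[0,0,0,0,0.07,0,1]],
  ],
)

```text
t: 21.45
eef_pos: [0.5842, -0.078, 0.0711]
tool_rot: [[-0.953, -0.02, 0.301], [-0.026, 1.0, -0.013], [-0.301, -0.02, -0.954]]
contact_force: [-1.5, -14.9, -2.2]
finger_gap: -0.0001
```

Request:
play_rows(
  plan=[
    [[0,0,0,0,0.07,0,1]],
  ],
)

```text
t: 21.55
eef_pos: [0.5841, -0.0781, 0.0712]
tool_rot: [[-0.954, -0.018, 0.301], [-0.024, 1.0, -0.017], [-0.3, -0.024, -0.954]]
contact_force: [-1.5, -16.8, -3.7]
finger_gap: -0.0001
```

Row met the cheek; hold at ~16 N.

Request:
play_rows(
  plan=[
    [[0,0,0,0,0.06,0,1],[0,0,0,0,0.06,0,1]],
  ],
)

```text
t: 21.75
eef_pos: [0.5841, -0.0784, 0.0713]
tool_rot: [[-0.954, -0.014, 0.3], [-0.022, 0.999, -0.024], [-0.299, -0.03, -0.954]]
contact_force: [-1.4, -10.7, -1.8]
finger_gap: 0.0
```

Request:
play_rows(
  plan=[
    [[0,0,0,0,0.06,0,1],[0,0,0,0,0.06,0,1],[0,0,0,0,0.06,0,1]],
  ],
)

```text
t: 22.05
eef_pos: [0.5839, -0.0787, 0.0714]
tool_rot: [[-0.954, -0.007, 0.299], [-0.018, 0.999, -0.034], [-0.298, -0.038, -0.954]]
contact_force: [-0.6, -13.0, -1.7]
finger_gap: -0.0001
```

Request:
play_rows(
  plan=[
    [[0,0,0,0,0.075,0,1],[0,0,0,0,0.075,0,1]],
  ],
)

```text
t: 22.25
eef_pos: [0.5838, -0.0789, 0.0715]
tool_rot: [[-0.955, -0.002, 0.298], [-0.015, 0.999, -0.042], [-0.298, -0.045, -0.954]]
contact_force: [-0.9, -14.2, -2.1]
finger_gap: -0.0004
```

Request:
play_rows(
  plan=[
    [[0,0,0,0,0.075,0,1],[0,0,0,0,0.075,0,1]],
  ],
)

```text
t: 22.45
eef_pos: [0.5837, -0.0791, 0.0716]
tool_rot: [[-0.955, 0.003, 0.297], [-0.012, 0.999, -0.05], [-0.297, -0.051, -0.954]]
contact_force: [-0.9, -14.1, -2.4]
finger_gap: -0.0001
```

Request:
play_rows(
  plan=[
    [[0,0,0,0,0.075,0,1],[0,0,0,0,0.075,0,1]],
  ],
)

```text
t: 22.65
eef_pos: [0.5836, -0.0793, 0.0717]
tool_rot: [[-0.955, 0.009, 0.296], [-0.009, 0.998, -0.058], [-0.296, -0.058, -0.953]]
contact_force: [-1.0, -13.8, -2.8]
finger_gap: 0.0001
```

Request:
play_rows(
  plan=[
    [[0,0,0,0,-0.3,0,1],[0,0,0,0,-0.7,0,1],[0,0,0,-0.5,-0.8,0.2,1],[0,0,0,-0.9,-0.3,0.5,1],[0,0,0,-0.9,-0.6,0.5,1]],
  ],
)

```text
t: 23.15
eef_pos: [0.5257, -0.1444, 0.1003]
tool_rot: [[-0.955, 0.001, 0.297], [-0.014, 0.999, -0.048], [-0.296, -0.05, -0.954]]
contact_force: [0.8, -0.5, 0.8]
finger_gap: 0.0003
```

Request:
play_rows(
  plan=[
    [[0,0,0,-0.7,-0.8,0.6,1],[0,0,0,0,-0.9,0.6,1],[0,0,0,0,-0.9,0.3,1],[0,0,0,0,-0.9,0,1],[0,0,0,0,-0.5,0,1]],
  ],
)

```text
t: 23.65
eef_pos: [0.5076, -0.2466, 0.1425]
tool_rot: [[-0.953, -0.002, 0.305], [-0.016, 0.999, -0.045], [-0.304, -0.048, -0.951]]
contact_force: [0.4, 0.7, 0.7]
finger_gap: -0.0002
```

```bash
python3 - <<'E'
from h import *
s=sensors.observe();print(s['t'],s['eef_pos'],s['contact_force'])
a=cams.camera('top');b=cams.camera('scene');cv2.imwrite('pics/topf.png',a)
a=cv2.resize(a[130:220,230:410],(720,360),interpolation=cv2.INTER_CUBIC);b=cv2.resize(b[165:255,225:395],(453,240),interpolation=cv2.INTER_CUBIC)
cv2.imwrite('pics/t4.png',np.vstack([a,cv2.copyMakeBorder(b,0,0,0,267,0)]))
E
```

```text
23.65 [ 0.5076 -0.2466  0.1425] [0.3858 0.7344 0.7023]
```

View pics/t4.png

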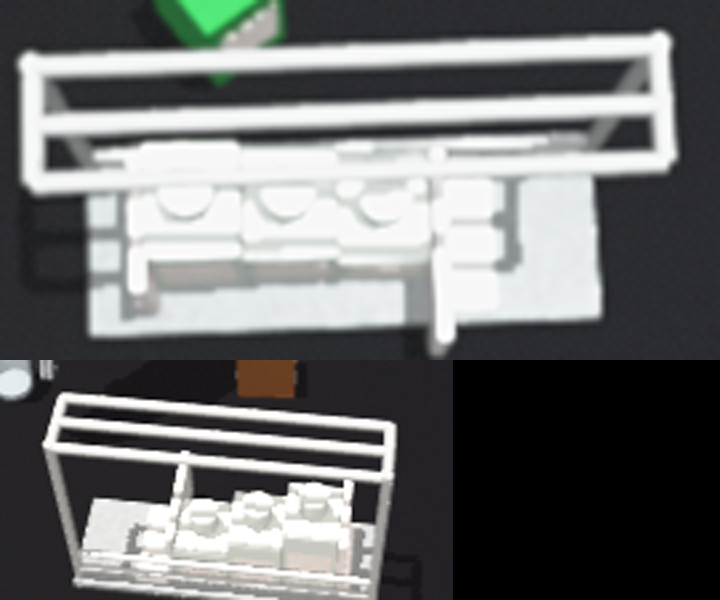

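The row is tight between cheek (135,230) and bookend (437,240), stepping down tall–medium–short. One numeric check of the front faces.

```bash
python3 - <<'E'
from h import *
g=cv2.cvtColor(cv2.imread('pics/topf.png'),cv2.COLOR_BGR2GRAY).astype(int)
th=np.radians(1.36);R=np.array([[np.cos(th),-np.sin(th)],[np.sin(th),np.cos(th)]]);o=np.array([.6581,.0097])
for n,y,z in (('tall',.071,.134),('medium',.005,.108),('short',-.061+.0,.082)):
    if n=='short': y=-.028-.033
    for dy in (-.02,.02):
        xs=np.arange(-.045,-.015,.001);P=[proj('top',np.r_[R@[x,y+dy]+o,z]) for x in xs]
        v=cv2.remap(g.astype(np.float32),np.float32([[p[0] for p in P]]),np.float32([[p[1] for p in P]]),1)[0]
        print(n,dy,'front edge local x mm',1000*xs[np.argmax(np.diff(v))+1],v[::5].astype(int))
for n,px,z in (('book inner',(430,320),.101),('cheek inner',(147,280),.122)):
    print(n,R.T@(onz('top',(px[0]/4+229.6,px[1]/4+129.6),z)[:2]-o))
E
```

```text
tall -0.02 front edge local x mm -35.99999999999999 [166 168 235 231 217 239]
tall 0.02 front edge local x mm -34.99999999999999 [168 170 198 248 247 218]
medium -0.02 front edge local x mm -34.99999999999999 [165 173 237 229 226 248]
medium 0.02 front edge local x mm -30.999999999999986 [156 165 174 241 246 218]
short -0.02 front edge local x mm -33.999999999999986 [247 242 221 246 247 247]
short 0.02 front edge local x mm -31.999999999999986 [158 159 177 221 219 231]
book inner [-0.0757 -0.0554]
cheek inner [-0.0447  0.1353]
```

```bash
python3 -c "
from cell import ticket; print(ticket.job_done())"
```

```text
the job is handed in; nothing more can be done
None
```

I stood the medium and short bottles on the shelf beside the tall one, so the row steps down from the cheek to the bookend. I then slid the bookend up until the row met the cheek, held it, let go and handed the job in at about 24 s of the 69 s allowed.

**Method change:** the advised 35–45° lean was out of reach that close to the base. I gripped each bottle by its cap at a 15–17° lean and set it down in front of the overhead bar. I then pushed it back to the rear rails with closed fingers, with a peak of about 23 N for the medium and 12 N for the short.

**Bookend push:** the force read 10.7–16.8 N over 1.2 s, and about 14 N for the last 0.4 s. It dipped to 10.7 N once, just under the 12–18 N asked for.

**Last checks:**
- **Pictures:** after letting go, the three bottles stood upright and tight, and the robot was touching nothing. I did not measure the beaker, cups or brown look-alike again, and nothing near them looked disturbed in the pictures.
- **Front faces:** they measured 31–36 mm in front of the shelf centre, against an ideal of 30 mm. The image measurement is good to about 3 mm, and the tall bottle, never pushed back, reads the same.
- **Cheek to bookend:** this measured 191 mm, less than the 198 mm the three bottles need, so that reading is about 7 mm off. The force rise came where expected, with the tool within 1 mm of the predicted contact position.
- **Force spike:** there was a brief reading of about 30 N per axis during the failed lean. The pictures showed no contact and nothing moved, so I took it for a jump at the joint limit.

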